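# Switch on the welding booth in the right order

### The job

Get the welding booth ready: with a fingertip, gently push down the broad mushroom button (fume extraction), then the square button (gas), then the slim round button (wire feeder), each well past half of its travel, where it stays by itself. Leave the oblong bar button (turntable) alone, and do not lift, tip or shove the switch boxes or disturb anything else on the bench.

Things in the scene. Friction and masses are not known exactly. Their poses are not given: they have to be found in the camera images.
- mushroom_top (a point): Centre of the top face of the black button for the fume extraction: a broad round mushroom head, 48 mm across, on a round steel collar 56 mm across. It moves with the button. Unpressed, this point is 83 mm above the work surface and 22 mm above the collar.
- mushroom (a joint): How far that button is pushed in, in m: 0 is fully up, 0.014 is fully down at its stop. It goes straight down, needs about 4 to 5 N, and stays where it is left (no spring return). The cap itself rides on a stiff rubber cushion on top of this, which gives about 1 mm per 3.5 N (6 mm at most) and springs back: the cap top sinks 1 to 1.5 mm more than this value while the button is being pushed.
- box_mushroom: The grey switch box that carries that button in the middle of its top: loose, 90 x 90 x 55 mm high, about 1 kg, on rubber; origin at the centre of its underside, z up. The four boxes may stand in each other's places and at any yaw within 0.7 rad.
- square_top (a point): Centre of the top face of the black button for the shielding gas: a square cap, 34 x 34 mm, on a square steel collar 48 mm wide. It moves with the button. Unpressed, this point is 83 mm above the work surface and 22 mm above the collar.
- square (a joint): How far that button is pushed in, in m: 0 is fully up, 0.014 is fully down at its stop. It goes straight down, needs about 4 to 5 N, and stays where it is left (no spring return). The cap itself rides on a stiff rubber cushion on top of this, which gives about 1 mm per 3.5 N (6 mm at most) and springs back: the cap top sinks 1 to 1.5 mm more than this value while the button is being pushed.
- box_square: The grey switch box that carries that button in the middle of its top: loose, 90 x 90 x 55 mm high, about 1 kg, on rubber; origin at the centre of its underside, z up. The four boxes may stand in each other's places and at any yaw within 0.7 rad.
- slim_top (a point): Centre of the top face of the black button for the wire feeder: a slim round cap, 20 mm across, on a round steel collar 36 mm across. It moves with the button. Unpressed, this point is 83 mm above the work surface and 22 mm above the collar.
- slim (a joint): How far that button is pushed in, in m: 0 is fully up, 0.014 is fully down at its stop. It goes straight down, needs about 4 to 5 N, and stays where it is left (no spring return). The cap itself rides on a stiff rubber cushion on top of this, which gives about 1 mm per 3.5 N (6 mm at most) and springs back: the cap top sinks 1 to 1.5 mm more than this value while the button is being pushed.
- box_slim: The grey switch box that carries that button in the middle of its top: loose, 90 x 90 x 55 mm high, about 1 kg, on rubber; origin at the centre of its underside, z up. The four boxes may stand in each other's places and at any yaw within 0.7 rad.
- bar_top (a point): Centre of the top face of the black button for the work turntable, to be left alone: an oblong bar cap, 18 x 64 mm (long side along the box's own y), on an oblong steel collar 30 x 76 mm. It moves with the button. Unpressed, this point is 83 mm above the work surface and 22 mm above the collar.
- bar (a joint): How far that button is pushed in, in m: 0 is fully up, 0.014 is fully down at its stop. It goes straight down, needs about 4 to 5 N, and stays where it is left (no spring return). The cap itself rides on a stiff rubber cushion on top of this, which gives about 1 mm per 3.5 N (6 mm at most) and springs back: the cap top sinks 1 to 1.5 mm more than this value while the button is being pushed.
- box_bar: The grey switch box that carries that button in the middle of its top: loose, 90 x 90 x 55 mm high, about 1 kg, on rubber; origin at the centre of its underside, z up. The four boxes may stand in each other's places and at any yaw within 0.7 rad.
- nozzle: Bystander: copper torch nozzle standing upright, 26 mm across, 68 mm tall; origin at the centre of its underside.
- tee: Bystander: welded steel T-coupon, base 70 x 50 mm, 50 mm tall; origin at the centre of its underside.
- magnet: Bystander: red triangular welding magnet lying flat, about 70 x 70 mm, 18 mm high; origin under its middle.
- offcut: Bystander: steel pipe offcut standing on end, 48 mm across, 40 mm tall; origin at the centre of its underside.
- brush: Bystander: wood-handled brush lying flat near the far edge.
- spray: Bystander: white spray can standing near the far edge, 60 mm across, 160 mm tall; origin at the centre of its underside.
- hammer: Bystander: hammer lying flat near the far edge.
Things that resemble listed ones, but are neither listed nor needed, are in the scene too. Leave any green or yellow look-alike of the box_slim alone.

How it is judged:
By the outcome, as a careful person would: the job done as asked, in the order asked, and still so for the second after the job is handed in, with the robot touching nothing.
It also fails if it takes over 51 s, if anything falls off the work surface, if the arm or the gripper's body presses on something with over 40 N, if the wrist force passes 120 N, or if a joint passes its speed limit or range.

### The arm

A 6-joint arm with a two-finger parallel gripper is mounted at the origin on the work surface. World frame = base frame: x ahead of the robot, y to its left, z up, the work surface at z = 0. Lengths are in m, angles in degrees, forces in N, time in s.
With the tool pointing down it reaches from about 0.4 to 0.825 m from the base axis. Payload 7 kg.
Tool frame: the origin (TCP) lies at the very end of the fingers, on their centre line; the grasp point (between the pads) lies 19 mm behind it; z points along the fingers, y is the direction in which the jaws open and shut (so a half turn about z gives the same grasp; the last joint's range is limited). The gripper opens to 85 mm and grips with 20 to 120 N. Pads are 22 mm wide; open, the fingers measure 114 mm over their backs; the gripper's body (76 mm by 85 mm) begins 54 mm behind the grasp point. The pads swing forward as they close: fully open they stand 13 mm farther back than shut.
Start: joints at [84.345, 20.546, 0.682, 0, -70.136, -16.507], TCP at [0.255, 0.625, 0.2] pointing down, gripper open.
Joint ranges: [-176.03, 176.03], [-82.01, 121.73], [-58.28, 71.71], [-173.87, 95.51], [-174.79, -0.11], [-173.66, 173.66]. Speed limits (degrees/s): [136.94, 136.94, 172.46, 180, 180, 180].

### API

Orientations are given as a 3x3 rotation matrix whose columns are the frame's x, y, z axes.
In Python, from rig import * gives the robot as it stands.
- The arm moves only by the tool carry_out, never from a script. Its argument "moves" is a list that holds one entry, the list of rows, each a list of 7 numbers: the shift along the tool's x, y, z in m, then the turn, a rotation vector about the tool's x, y, z in rad, then the opening, from 0 (shut) to 1 (fully open). In form: [[[tx, ty, tz, ax, ay, az, grip], ...]]. A call has 1 to 12 rows; each row shifts and turns the pose as measured when the row begins, along the tool's axes as they then stand; what a row does not reach is not made up. A row lasts 1/8 s, in which the tool goes at most 62.5 mm and 10.7 degrees, less where a joint would pass 70% of its speed; a pose out of reach is approached as far as the arm can. A call is refused whole if a number of a shift passes 0.0625 or a number of a turn 0.188, either way. A call with a gripper value outside its range is refused whole. The fingers move at their own pace and stop on an object; the grip force is fixed at half the most. Time passes only in rows, so rows that do not move let the fingers close. It gives the time, the measured TCP pose, the force and the opening at its end, in the units of the state.
- read_state(): the state, without advancing time (a new reading comes with each control period).
- grab_frame(name): name is "scene" or "side" or "wrist"; returns a dict with "color" (420x560x3 uint8, red, green, blue), "fovy" (degrees; the focal length in pixels is half the picture's height over the tangent of half this angle, whatever the lens; pixels are square), "cx", "cy" (the principal point, pixels), "k1" (the pictures are not rectified: a ray, as slopes to the right and down, at radius r is drawn at 1 + k1 r^2 times it, then the intrinsics apply), "pose" (4x4, takes a point from camera to world coordinates). Camera axes: x right, y down, z forward; pixel columns grow to the right and rows downward; lengths in m; the calibration is good to about 2 mm. A picture is of the moment at which its call begins. There is no depth.
- close_job(): hands the job in, once; it reports no verdict.
The state is a dict: "t": time; "joint_positions": joint angles; "dq": joint speeds; "effort": joint torques, N m; "tool_pos": TCP position; "eef_rot": TCP orientation; "wrist_force": force on the tool from outside, world axes, zero at the start; "torque": the same for the moment, N m; "width": finger opening in m.
Only numpy, scipy, OpenCV 4.12 (cv2) and the standard library are available. Lean on these libraries where they do the work, as an engineer would, in place of code of your own. Each camera call takes 0.05 s, during which the arm holds its last target. There are 200 camera calls.

## Working session

There is one attempt and no reset: what is moved stays moved. The work goes in short steps, Python scripts to look and compute and a tool call to move; the robot and the scene stay as the last step left them, time stands still between calls to the robot, and variables do not carry over. Pictures are saved under pics/ and viewed, about 8 in all and at most 12, crops included, and the job is handed in when it is done.

Besides the shell and the picture viewer there is one more tool, called after ">>>" as name([rows], argument=value, ...), one row to a line, values as JSON. carry_out: Moves the arm, as the interface text tells. Its arguments: {"type":"object","properties":{"moves":{"type":"array","items":{"type":"array","items":{"type":"array","items":{"type":"number"}}}}},"required":["moves"]}

```bash
mkdir -p pics; cat > h.py <<'E'
from rig import *
import numpy as np, cv2
def K(f):
    h=f["color"].shape[0]; return h/2/np.tan(np.radians(f["fovy"])/2)
def ray(f,u,v):
    F=K(f); d=np.array([(u-f["cx"])/F,(v-f["cy"])/F]); s=d.copy()
    for _ in range(20): s=d/(1+f["k1"]*(s@s))
    P=np.array(f["pose"]); return P[:3,3],P[:3,:3]@np.array([s[0],s[1],1])
def onz(f,u,v,z):
    o,d=ray(f,u,v); return o+d*(z-o[2])/d[2]
def proj(f,p):
    P=np.array(f["pose"]); c=P[:3,:3].T@(np.array(p)-P[:3,3]); s=c[:2]/c[2]
    s=s*(1+f["k1"]*(s@s)); return s*K(f)+[f["cx"],f["cy"]]
def save(f,n,crop=None,k=1):
    im=f["color"][:,:,::-1]
    if crop: im=im[crop[1]:crop[3],crop[0]:crop[2]]
    cv2.imwrite("pics/"+n,cv2.resize(im,None,fx=k,fy=k,interpolation=cv2.INTER_CUBIC))
E
python3 - <<'E'
from h import *
import pickle
s=read_state();print(s)
D={}
for n in("scene","side"):
    f=grab_frame(n);D[n]=f;save(f,n+"0.png",None,1.4);print(n,f["fovy"],f["cx"],f["cy"],f["k1"],np.round(f["pose"],3).tolist())
pickle.dump(D,open("d.pkl","wb"))
E
```

```text
{'t': 0.0, 'joint_positions': array([ 8.43451438e+01,  2.05916026e+01,  6.34261538e-01, -2.12717066e-02,
       -7.01345569e+01, -1.65082270e+01]), 'dq': array([ 0.07766568, -0.01671603, -0.01068697, -0.07701681,  0.00805096,
       -0.02240556]), 'effort': array([-1.34393416e-03, -5.83303034e+01,  2.93430591e+01,  6.93674862e+00,
       -5.78081439e-03, -6.70768188e-06]), 'tool_pos': array([0.2544461 , 0.62463888, 0.1987619 ]), 'eef_rot': array([[ 9.26066167e-01, -3.77360833e-01, -5.05510740e-04],
       [-3.77361152e-01, -9.26064858e-01, -1.56168692e-03],
       [ 1.21183745e-04,  1.63698554e-03, -9.99998653e-01]]), 'wrist_force': array([-0.02554201,  0.97124226,  0.03470153]), 'torque': array([ 0.03060788, -0.03607356,  0.02928501]), 'width': 0.0852483624261411}
scene 44.43878228202187 276.27591388158726 207.8968504965684 -0.11061775571991798 [[0.53, 0.462, -0.711, 1.478], [0.848, -0.3, 0.437, -0.616], [-0.011, -0.835, -0.551, 0.816], [0.0, 0.0, 0.0, 1.0]]
side 44.860016795934946 288.96894917933315 208.02918997871305 -0.0759070322233291 [[0.757, -0.381, 0.53, -0.094], [-0.653, -0.425, 0.627, -0.734], [-0.013, -0.821, -0.571, 0.743], [0.0, 0.0, 0.0, 1.0]]
```

View pics/scene0.png

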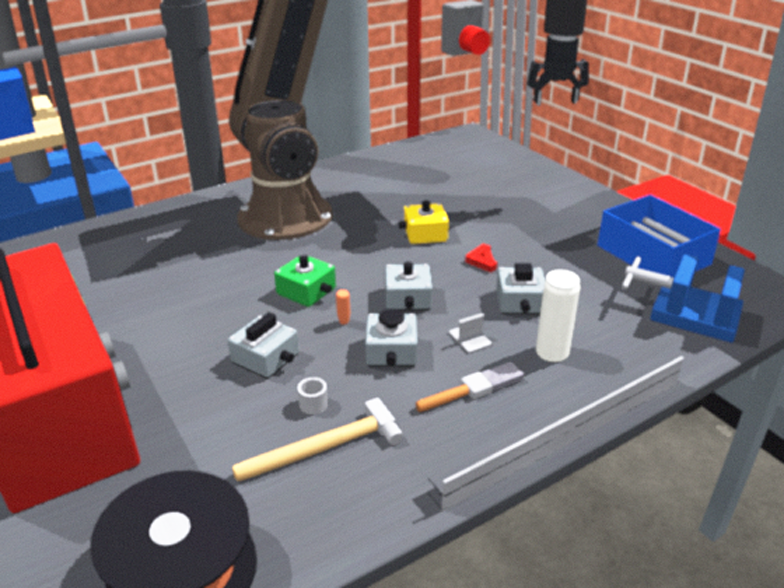

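View pics/side0.png

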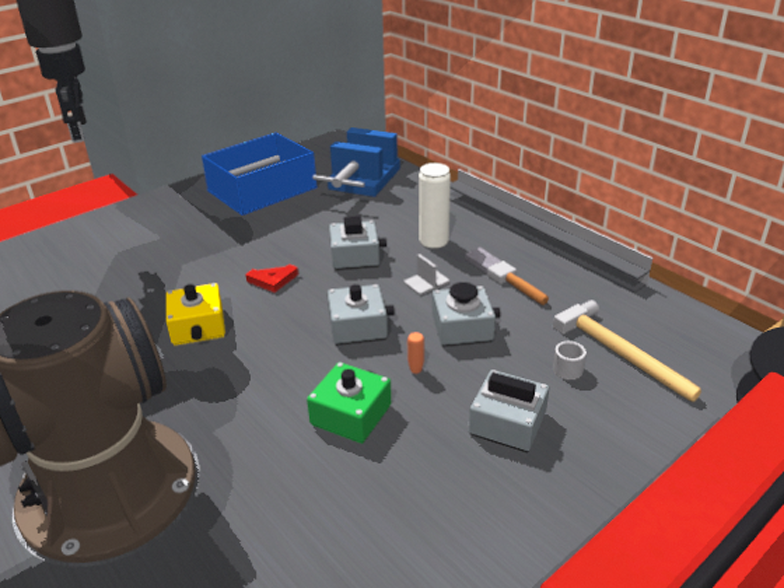

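Scene picture (÷1.4): mushroom about (279,229), square (373,194), slim grey (291,191), bar (187,234), with look-alikes green (217,187) and yellow (304,148). Side picture: mushroom (331,209), square (252,160), slim grey (254,209). Next I measure the caps and make one enlarged crop to confirm which is which.

```bash
python3 - <<'E'
from h import *
import pickle
D=pickle.load(open("d.pkl","rb"))
S={"mushroom":((279,229),(331,209)),"square":((373,194),(252,160)),"slim":((291,191),(254,209)),"bar":((187,234),(365,276))}
tiles=[]
for n,pp in S.items():
    R=[];row=[]
    for cam,(u,v) in zip(("scene","side"),pp):
        f=D[cam];im=f["color"]
        m=(im.max(2)<60).astype(np.uint8)
        x0,y0=u-24,v-20
        sub=m[y0:v+20,x0:u+24]
        k,l,st,c=cv2.connectedComponentsWithStats(sub,connectivity=4)
        j=min((i for i in range(1,k) if st[i,4]>20),key=lambda i:np.hypot(*(c[i]-[24,20])))
        cu,cv_=c[j]+[x0,y0]
        R.append((f,cu,cv_)); b=st[j]; print(n,cam,np.round([cu,cv_],1),"bbox",b[0]+x0,b[1]+y0,b[2],b[3],b[4],"onz.077",np.round(onz(f,cu,cv_,.077),4), "onz.083",np.round(onz(f,cu,cv_,.083),4))
        t=cv2.resize(im[v-30:v+40,u-35:u+35,::-1],None,fx=2.8,fy=2.8,interpolation=cv2.INTER_CUBIC);row.append(t)
    A=np.zeros((3,3));b=np.zeros(3)
    for f,u,v in R:
        o,d=ray(f,u,v);d=d/np.linalg.norm(d);M=np.eye(3)-np.outer(d,d);A+=M;b+=M@o
    print(n,"tri",np.round(np.linalg.solve(A,b),4))
    tiles.append(np.vstack(row))
cv2.imwrite("pics/crop.png",np.hstack(tiles))
E
```

```text
mushroom scene [283.3 223.9] bbox 271 212 32 22 208 onz.077 [ 0.595  -0.0532  0.077 ] onz.083 [ 0.6022 -0.0577  0.083 ]
mushroom side [330.9 208.6] bbox 322 202 19 15 213 onz.077 [ 0.5952 -0.069   0.077 ] onz.083 [ 0.589 -0.075  0.083]
mushroom tri [ 0.5994 -0.0601  0.0764]
square scene [373.5 194.5] bbox 368 189 12 11 106 onz.077 [0.6121 0.2272 0.077 ] onz.083 [0.6191 0.2204 0.083 ]
square side [251.9 160.6] bbox 246 155 13 12 137 onz.077 [0.5959 0.229  0.077 ] onz.083 [0.5897 0.2203 0.083 ]
square tri [0.6024 0.2373 0.0698]
slim scene [290.9 191.8] bbox 289 188 5 8 35 onz.077 [0.4781 0.0467 0.077 ] onz.083 [0.4862 0.0413 0.083 ]
slim side [253.7 209. ] bbox 250 204 8 11 73 onz.077 [0.4626 0.0475 0.077 ] onz.083 [0.4575 0.0405 0.083 ]
slim tri [0.4678 0.0541 0.0701]
bar scene [186.1 233.4] bbox 177 225 20 18 178 onz.077 [ 0.5003 -0.2743  0.077 ] onz.083 [ 0.5083 -0.2771  0.083 ]
bar side [365.2 276.6] bbox 349 267 33 21 413 onz.077 [ 0.4836 -0.2757  0.077 ] onz.083 [ 0.4785 -0.2799  0.083 ]
bar tri [ 0.4902 -0.2707  0.0694]
```

View pics/crop.png

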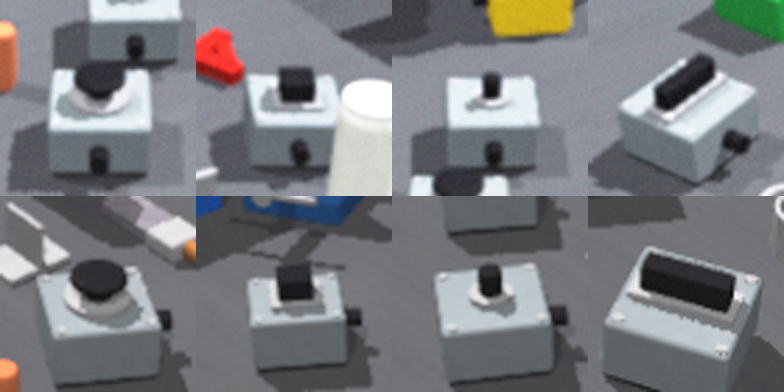

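Identities confirmed: mushroom, square, grey slim and bar are distinct, and green and yellow are the look-alikes. The mushroom scene mask had picked up shadow, so I recheck that one, along with where the spray can stands.

```bash
python3 - <<'E'
from h import *
import pickle
D=pickle.load(open("d.pkl","rb"))
a,b=D["scene"],D["side"]
print("mush",onz(a,280,226.5,.075),onz(b,330.9,208.6,.075))
print("spray top",onz(b,434/1.4,171/1.4,.16),onz(a,562/1.4,281/1.4,.16))
R=read_state()["eef_rot"]
for t in([.595,-.066,.2],):
  print(R.T@(np.array(t)-read_state()["tool_pos"]))
E
```

```text
mush [ 0.59769828 -0.06450745  0.075     ] [ 0.59721774 -0.06718567  0.075     ]
spray top [0.75051789 0.17057546 0.16      ] [0.76664284 0.17014853 0.16      ]
[ 5.75952863e-01  5.11158789e-01 -3.09331808e-04]
```

>>> carry_out([
  [[0,0,-0.02,0,0,-0.13,0],[0,0,-0.02,0,0,-0.13,0],[0,0,0,0,0,-0.127,0],[0,0,0,0,0,0,0]],
])

```text
t: 0.6
tool_pos: [0.254, 0.6236, 0.2375]
eef_rot: [[1.0, 0.01, -0.002], [0.01, -1.0, -0.006], [-0.002, 0.006, -1.0]]
wrist_force: [0.5, -0.5, -1.0]
width: 0.0124
```

>>> carry_out([
  [[0.025,0.05,0,0,0,0,0],[0.025,0.05,0,0,0,0,0],[0.025,0.05,0,0,0,0,0],[0.025,0.05,0,0,0,0,0],[0.025,0.05,0,0,0,0,0],[0.025,0.05,0,0,0,0,0],[0.025,0.05,0,0,0,0,0],[0.025,0.05,0,0,0,0,0],[0.025,0.05,0,0,0,0,0],[0.025,0.05,0,0,0,0,0],[0.025,0.05,0,0,0,0,0],[0.025,0.05,0,0,0,0,0]],
])

```text
t: 2.1
tool_pos: [0.5545, 0.0038, 0.2381]
eef_rot: [[1.0, -0.024, -0.003], [-0.024, -1.0, -0.012], [-0.003, 0.012, -1.0]]
wrist_force: [0.6, 0.8, -0.2]
width: 0.0002
```

>>> carry_out([
  [[0.02,0.035,0,0,0,-0.012,0],[0.02,0.033,0,0.01,0,-0.012,0],[0,0,0.03,0,0,0,0],[0,0,0.03,0,0,0,0],[0,0,0.03,0,0,0,0],[0,0,0,0,0,0,0]],
])

```text
t: 2.85
tool_pos: [0.5932, -0.0731, 0.1435]
eef_rot: [[1.0, -0.027, -0.008], [-0.027, -1.0, -0.002], [-0.008, 0.003, -1.0]]
wrist_force: [-1.1, -0.3, 1.1]
width: 0.0
```

```bash
python3 - <<'E'
from h import *
f=grab_frame("wrist");save(f,"w1.png",None,1.4);s=read_state();print(s["tool_pos"],s["eef_rot"].round(3),np.round(f["pose"],3).tolist(),s["wrist_force"])
for n,p in dict(m=[.597,-.066,.083],tcp=s["tool_pos"]).items(): print(n,proj(f,p)*1.4)
E
```

```text
[ 0.59450518 -0.07305757  0.14527868] [[ 1.    -0.026 -0.005]
 [-0.026 -1.    -0.003]
 [-0.005  0.003 -1.   ]] [[-0.027, -0.95, -0.312, 0.672], [-1.0, 0.027, 0.006, -0.075], [0.003, 0.312, -0.95, 0.318], [0.0, 0.0, 0.0, 1.0]] [0.0948178  0.19267817 0.37043031]
m [374.30474329 291.84255123]
tcp [387.81557993 343.18460422]
```

View pics/w1.png

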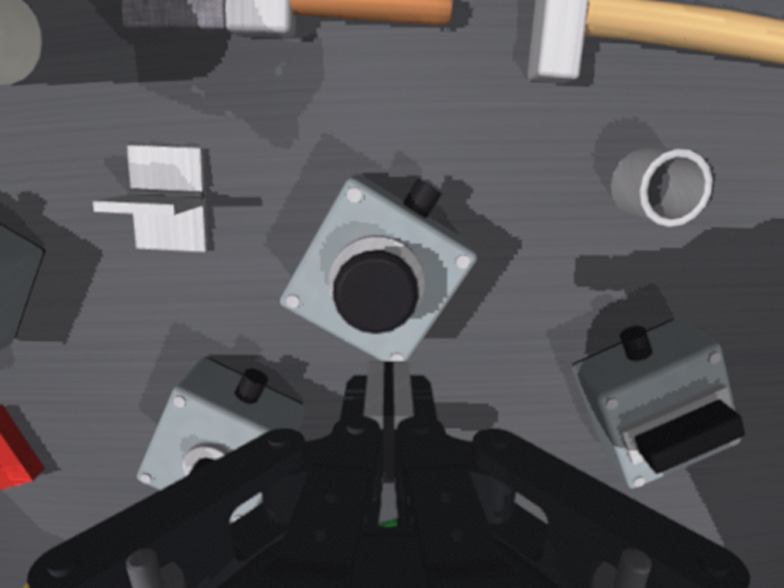

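The picture shows the mushroom cap centred at (375,291), as predicted (374,292). The fingertips end near row 362, though, while the TCP projects to row 343, so I check that before pressing.

```bash
python3 - <<'E'
from h import *
f=grab_frame("wrist");s=read_state();R=s["eef_rot"];p=s["tool_pos"]
for x in(-.011,0,.011):
  print(x,[(z,(proj(f,p+R@np.array([x,0,z]))*1.4).round().tolist()) for z in(0,-.005,-.01,-.019,-.03)])
save(f,"w2.png",(230,200,330,300),6)
print(K(f))
g=grab_frame("side");save(g,"s2.png",(280,130,400,230),6);print((proj(g,p)-[280,130])*6)
E
```

```text
-0.011 [(0, [388.0, 367.0]), (-0.005, [388.0, 373.0]), (-0.01, [388.0, 379.0]), (-0.019, [388.0, 390.0]), (-0.03, [388.0, 405.0])]
0 [(0, [388.0, 343.0]), (-0.005, [388.0, 348.0]), (-0.01, [388.0, 354.0]), (-0.019, [388.0, 364.0]), (-0.03, [388.0, 378.0])]
0.011 [(0, [388.0, 318.0]), (-0.005, [388.0, 323.0]), (-0.01, [388.0, 328.0]), (-0.019, [388.0, 337.0]), (-0.03, [388.0, 349.0])]
326.30871523029583
[319.50736754 320.347503  ]
```

View pics/s2.png

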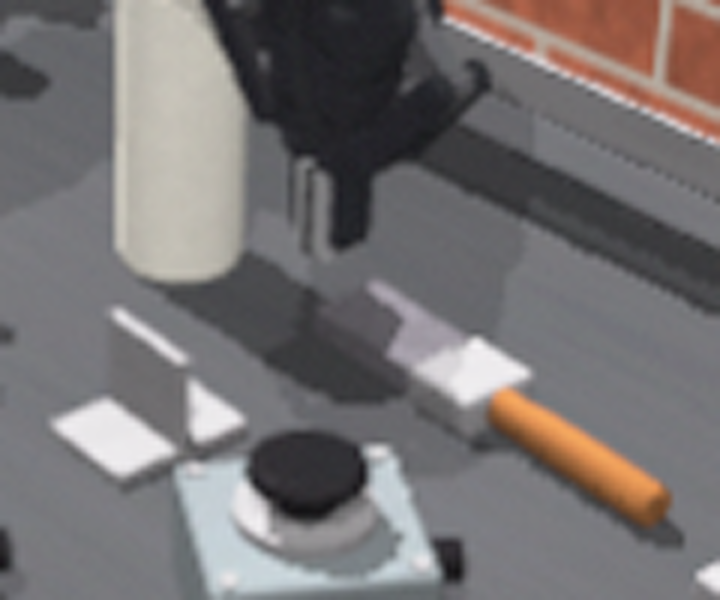

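```bash
python3 - <<'E'
from h import *
import pickle
D=pickle.load(open("d.pkl","rb"))
s=read_state();p=s["tool_pos"];R=s["eef_rot"]
p0=np.array([0.2544461 , 0.62463888, 0.1987619]);R0=np.array([[.926,-.377,0],[-.377,-.926,0],[0,0,-1]])
T=[]
def tile(f,p,R,k=7,h=28):
    im=f["color"][:,:,::-1];q=proj(f,p);u,v=(int(round(a)) for a in q)
    t=cv2.resize(im[v-h:v+h,u-h:u+h],(390,296) if 0 else (296,296),interpolation=cv2.INTER_CUBIC);s_=296/(2*h)
    for x,y,z,c in((0,0,0,(0,0,255)),(.011,0,0,(0,255,0)),(0,.011,0,(255,0,0)),(0,0,-.019,(0,255,255))):
        w=(proj(f,p+R@np.array([x,y,z]))-[u-h,v-h]+.5)*s_;cv2.circle(t,tuple(int(i) for i in w),3,c,-1)
    return t
a=[tile(D["scene"],p0,R0),tile(D["side"],p0,R0)]
b=[tile(grab_frame(n),p,R) for n in("scene","side")]
w=tile(grab_frame("wrist"),p,R,h=40);print(s["width"])
cv2.imwrite("pics/m.png",np.vstack([np.hstack(a),np.hstack(b)]) if 0 else np.hstack([np.vstack(a),np.vstack(b)]))
cv2.imwrite("pics/m.png",cv2.resize(np.hstack([np.vstack(a),np.vstack(b),np.vstack([w,w*0])]),(798,532)))
E
```

```text
0.00011602164741648114
```

View pics/m.png

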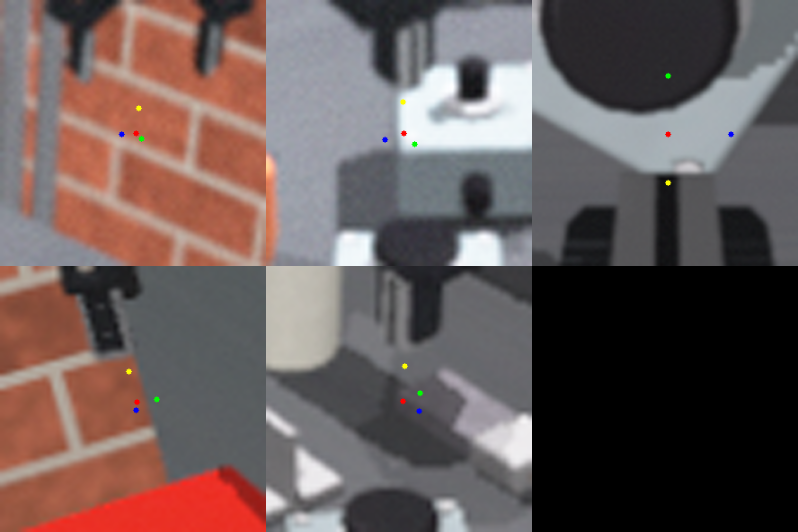

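The pictures agree that the real fingertips are about 30 mm behind the reported TCP along the tool axis; sideways they line up. So I will go down by force feedback instead of trusting z.

>>> carry_out([
  [[0.0025,-0.007,0.02,0,-0.005,-0.026,0],[0,0,0.02,0,0,0,0],[0,0,0.01,0,0,0,0],[0,0,0,0,0,0,0]],
])

```text
t: 3.65
tool_pos: [0.5996, -0.0643, 0.0961]
eef_rot: [[1.0, 0.005, -0.003], [0.005, -1.0, -0.001], [-0.003, 0.001, -1.0]]
wrist_force: [-0.6, 0.0, 1.4]
width: -0.0004
```

>>> carry_out([
  [[-0.0025,0.0015,0.005,0,0,0,0],[0,0,0.005,0,0,0,0],[0,0,0.003,0,0,0,0],[0,0,0.003,0,0,0,0],[0,0,0,0,0,0,0]],
])

```text
t: 4.28
tool_pos: [0.5978, -0.0659, 0.0804]
eef_rot: [[1.0, 0.005, -0.001], [0.005, -1.0, -0.001], [-0.001, 0.001, -1.0]]
wrist_force: [0.7, -0.6, -0.6]
width: -0.0002
```

No contact at reported z 0.080, which fits the offset. I keep going down in small steps.

>>> carry_out([
  [[0,0,0.005,0,0,0,0],[0,0,0.005,0,0,0,0],[0,0,0.005,0,0,0,0],[0,0,0.004,0,0,0,0],[0,0,0,0,0,0,0]],
])

```text
t: 4.9
tool_pos: [0.5978, -0.0659, 0.06]
eef_rot: [[1.0, 0.005, -0.001], [0.005, -1.0, -0.001], [-0.001, 0.001, -1.0]]
wrist_force: [0.4, 0.1, 0.2]
width: 0.0003
```

>>> carry_out([
  [[0,0,0.003,0,0,0,0],[0,0,0.002,0,0,0,0],[0,0,0.002,0,0,0,0],[0,0,0,0,0,0,0]],
])

```text
t: 5.4
tool_pos: [0.598, -0.0659, 0.0527]
eef_rot: [[1.0, 0.005, -0.001], [0.005, -1.0, -0.001], [-0.001, 0.001, -1.0]]
wrist_force: [-0.1, 0.7, -0.1]
width: -0.0002
```

```bash
python3 - <<'E'
from h import *
f=grab_frame("side");save(f,"s3.png",(280,150,400,240),6);print(read_state()["tool_pos"],read_state()["wrist_force"])
E
```

```text
[ 0.59806602 -0.0658409   0.0528289 ] [ 0.25393898 -0.42135112  0.75033366]
```

View pics/s3.png

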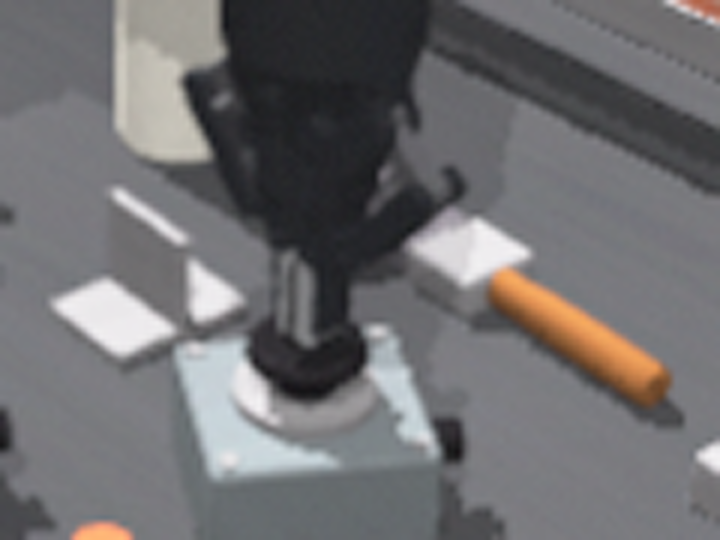

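The fingertip is centred over the cap, at crop (315,345), and just about touching; the button is still up. I feel for contact next.

>>> carry_out([
  [[0,0,0.0015,0,0,0,0],[0,0,0,0,0,0,0]],
])

```text
t: 5.7
tool_pos: [0.5982, -0.0658, 0.0514]
eef_rot: [[1.0, 0.005, 0.0], [0.005, -1.0, -0.001], [0.0, 0.001, -1.0]]
wrist_force: [-0.3, 0.7, 0.3]
width: -0.0001
```

>>> carry_out([
  [[0,0,0.0015,0,0,0,0],[0,0,0,0,0,0,0]],
])

```text
t: 5.95
tool_pos: [0.5984, -0.0659, 0.0503]
eef_rot: [[1.0, 0.005, 0.0], [0.005, -1.0, -0.001], [0.0, 0.001, -1.0]]
wrist_force: [-1.1, 0.2, 2.6]
width: -0.0001
```

>>> carry_out([
  [[0,0,0.0015,0,0,0,0],[0,0,0,0,0,0,0]],
])

```text
t: 6.2
tool_pos: [0.5984, -0.0658, 0.049]
eef_rot: [[1.0, 0.006, 0.001], [0.006, -1.0, -0.001], [0.001, 0.001, -1.0]]
wrist_force: [-0.8, -0.1, 2.6]
width: 0.0001
```

>>> carry_out([
  [[0,0,0.0015,0,0,0,0],[0,0,0,0,0,0,0]],
])

```text
t: 6.45
tool_pos: [0.5983, -0.0658, 0.0475]
eef_rot: [[1.0, 0.006, 0.001], [0.006, -1.0, -0.001], [0.001, 0.001, -1.0]]
wrist_force: [-1.4, -0.4, 2.6]
width: 0.0001
```

>>> carry_out([
  [[0,0,0.0015,0,0,0,0],[0,0,0,0,0,0,0]],
])

```text
t: 6.7
tool_pos: [0.5983, -0.0658, 0.0459]
eef_rot: [[1.0, 0.006, 0.001], [0.006, -1.0, -0.001], [0.001, 0.001, -1.0]]
wrist_force: [-1.5, 0.8, 2.4]
width: 0.0002
```

>>> carry_out([
  [[0,0,0.0015,0,0,0,0],[0,0,0.0015,0,0,0,0],[0,0,0,0,0,0,0]],
])

```text
t: 7.08
tool_pos: [0.5983, -0.0659, 0.0427]
eef_rot: [[1.0, 0.006, 0.001], [0.006, -1.0, -0.001], [0.001, 0.001, -1.0]]
wrist_force: [-1.5, 0.5, 3.0]
width: 0.0002
```

>>> carry_out([
  [[0,0,0.0015,0,0,0,0],[0,0,0.0015,0,0,0,0],[0,0,0,0,0,0,0]],
])

```text
t: 7.45
tool_pos: [0.5984, -0.0659, 0.0396]
eef_rot: [[1.0, 0.006, 0.001], [0.006, -1.0, -0.001], [0.001, 0.001, -1.0]]
wrist_force: [-1.0, 0.2, 3.3]
width: 0.0001
```

>>> carry_out([
  [[0,0,0.0015,0,0,0,0],[0,0,0,0,0,0,0]],
])

```text
t: 7.7
tool_pos: [0.5984, -0.0659, 0.038]
eef_rot: [[1.0, 0.006, 0.001], [0.006, -1.0, -0.001], [0.001, 0.001, -1.0]]
wrist_force: [-1.5, -0.0, 3.3]
width: 0.0001
```

>>> carry_out([
  [[0,0,-0.01,0,0,0,0],[0,0,-0.03,0,0,0,0],[0,0,-0.05,0,0,0,0],[0,0,-0.03,0,0,0,0],[0,-0.04,0,0,0,0,0],[0,-0.05,0,0,0,0,0],[0,-0.05,0,0,0,0,0],[0,-0.05,0,0,0,0,0],[0,-0.05,0,0,0,0,0],[0.004,-0.04,0,0,0,0,0],[0,-0.015,0,0,0,0,0],[0,0,0,0,0,0,0]],
])

```text
t: 9.2
tool_pos: [0.6017, 0.2378, 0.167]
eef_rot: [[1.0, 0.003, 0.004], [0.003, -1.0, 0.002], [0.004, -0.002, -1.0]]
wrist_force: [0.0, -1.0, 0.1]
width: 0.0001
```

```bash
python3 - <<'E'
from h import *
import pickle
D=pickle.load(open("d.pkl","rb"))
f=grab_frame("side");w=grab_frame("wrist");s=read_state();print(s["tool_pos"],s["eef_rot"].round(3).tolist(),s["wrist_force"])
t=np.hstack([cv2.resize(g["color"][180:240,300:360,::-1],(390,390),interpolation=cv2.INTER_CUBIC) for g in(D["side"],f)])
im=w["color"][:,:,::-1]; t=np.hstack([cv2.resize(im,(520,390)),cv2.resize(t,(276*2//2,390))[:,:276]])
cv2.imwrite("pics/c1.png",np.hstack([cv2.resize(im,(400,300)),cv2.resize(D["side"]["color"][180:240,300:340,::-1],(200,300)),cv2.resize(f["color"][180:240,300:340,::-1],(200,300))])[:, :800])
for n,p in dict(sq=[.602,.237,.083],sl=[.468,.054,.083]).items(): print(n,proj(w,p),proj(w,p)*400/560)
for g in(D["side"],f):
    m=(g["color"][190:225,315:350].max(2)<60); r=np.where(m)[0]+190; print("rows",r.min(),r.max(),r.mean())
E
```

```text
[0.60177364 0.23647653 0.16713439] [[1.0, 0.002, 0.005], [0.002, -1.0, 0.002], [0.005, -0.002, -1.0]] [ 0.08870181 -0.24863638 -0.19988131]
sq [277.49212948 204.72989563] [198.20866391 146.23563974]
sl [461.93317719 335.42952542] [329.95226942 239.59251816]
rows 202 216 208.55868544600938
rows 207 218 212.39795918367346
```

View pics/c1.png

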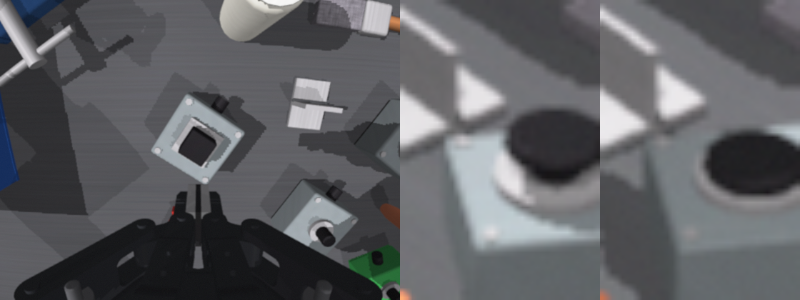

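The right-hand pair shows the mushroom now down at collar level. In the wrist view (left) the square cap is at (197,147) against (198,146) predicted. I go down on it.

>>> carry_out([
  [[0,0,0.03,0,0.004,0,0],[0,0,0.03,0,0,0,0],[0,0,0.03,0,0,0,0],[0,0,0.01,0,0,0,0],[0,0,0,0,0,0,0]],
])

```text
t: 9.93
tool_pos: [0.6042, 0.2308, 0.0676]
eef_rot: [[1.0, -0.005, 0.012], [-0.005, -1.0, 0.003], [0.012, -0.003, -1.0]]
wrist_force: [0.1, 0.9, 0.0]
width: 0.0
```

>>> carry_out([
  [[-0.0015,-0.006,0,0,-0.01,0.005,0],[0,0,0.004,0,0,0,0],[0,0,0,0,0,0,0]],
])

```text
t: 10.3
tool_pos: [0.6043, 0.2379, 0.0666]
eef_rot: [[1.0, -0.01, 0.005], [-0.01, -1.0, 0.006], [0.005, -0.006, -1.0]]
wrist_force: [0.2, -0.3, -0.4]
width: -0.0001
```

>>> carry_out([
  [[-0.002,0,0.005,-0.006,-0.005,0,0],[0,0,0.005,0,0,0,0],[0,0,0.003,0,0,0,0],[0,0,0,0,0,0,0]],
])

```text
t: 10.8
tool_pos: [0.6021, 0.2381, 0.0529]
eef_rot: [[1.0, -0.01, -0.0], [-0.01, -1.0, -0.001], [-0.0, 0.001, -1.0]]
wrist_force: [-0.4, -0.1, -0.6]
width: -0.0001
```

>>> carry_out([
  [[0,0,0.0015,0,0,0,0],[0,0,0,0,0,0,0]],
])

```text
t: 11.05
tool_pos: [0.6022, 0.2382, 0.0514]
eef_rot: [[1.0, -0.01, -0.0], [-0.01, -1.0, -0.001], [-0.0, 0.001, -1.0]]
wrist_force: [-0.3, -0.4, 1.5]
width: -0.0001
```

>>> carry_out([
  [[0,0,0.0015,0,0,0,0],[0,0,0,0,0,0,0]],
])

```text
t: 11.3
tool_pos: [0.6023, 0.2382, 0.0504]
eef_rot: [[1.0, -0.01, 0.0], [-0.01, -1.0, -0.0], [0.0, 0.0, -1.0]]
wrist_force: [-1.4, -1.0, 2.1]
width: 0.0001
```

Contact came at about 0.051, the same as for the mushroom. I push down to 0.038.

>>> carry_out([
  [[0,0,0.0015,0,0,0,0],[0,0,0.0015,0,0,0,0],[0,0,0,0,0,0,0]],
])

```text
t: 11.68
tool_pos: [0.6024, 0.2382, 0.0477]
eef_rot: [[1.0, -0.01, 0.0], [-0.01, -1.0, -0.0], [0.0, 0.0, -1.0]]
wrist_force: [-0.8, -0.1, 2.9]
width: 0.0001
```

>>> carry_out([
  [[0,0,0.0015,0,0,0,0],[0,0,0.0015,0,0,0,0],[0,0,0.0015,0,0,0,0],[0,0,0,0,0,0,0]],
])

```text
t: 12.18
tool_pos: [0.6024, 0.2382, 0.0429]
eef_rot: [[1.0, -0.009, 0.0], [-0.009, -1.0, -0.0], [0.0, 0.0, -1.0]]
wrist_force: [-1.4, -0.3, 3.0]
width: -0.0
```

>>> carry_out([
  [[0,0,0.0015,0,0,0,0],[0,0,0.0015,0,0,0,0],[0,0,0,0,0,0,0]],
])

```text
t: 12.55
tool_pos: [0.6024, 0.2382, 0.0397]
eef_rot: [[1.0, -0.009, 0.0], [-0.009, -1.0, -0.0], [0.0, 0.0, -1.0]]
wrist_force: [-1.3, -0.2, 2.9]
width: -0.0002
```

>>> carry_out([
  [[0,0,0.0017,0,0,0,0],[0,0,0,0,0,0,0]],
])

```text
t: 12.8
tool_pos: [0.6024, 0.2382, 0.038]
eef_rot: [[1.0, -0.009, 0.001], [-0.009, -1.0, -0.0], [0.001, 0.0, -1.0]]
wrist_force: [-2.2, -0.4, 3.1]
width: 0.0001
```

>>> carry_out([
  [[0,0,-0.01,0,0,0,0],[0,0,-0.03,0,0,0,0],[0,0,-0.05,0,0,0,0],[0,0,-0.02,0,0,0,0],[-0.025,0.035,0,0,0,0,0],[-0.025,0.035,0,0,0,0,0],[-0.025,0.035,0,0,0,0,0],[-0.025,0.035,0,0,0,0,0],[-0.025,0.035,0,0,0,0,0],[-0.006,0.01,0,0,0,0,0],[0,0,0,0,0,0,0]],
])

```text
t: 14.18
tool_pos: [0.4672, 0.0502, 0.1551]
eef_rot: [[1.0, -0.009, 0.006], [-0.009, -1.0, 0.002], [0.005, -0.002, -1.0]]
wrist_force: [-0.3, 0.1, 1.2]
width: 0.0003
```

```bash
python3 - <<'E'
from h import *
import pickle
D=pickle.load(open("d.pkl","rb"))
f=grab_frame("side");w=grab_frame("wrist");s=read_state();print(s["tool_pos"],s["eef_rot"].round(3).tolist(),s["wrist_force"])
q=proj(w,[.468,.054,.083]);print(q);u,v=(int(round(a)) for a in q)
a=cv2.resize(w["color"][v-50:v+50,u-50:u+50,::-1],(400,400),interpolation=cv2.INTER_CUBIC)
b=[cv2.resize(g["color"][140:190,230:280,::-1],(200,200),interpolation=cv2.INTER_CUBIC) for g in(D["side"],f)]
cv2.imwrite("pics/c2.png",np.hstack([a,np.vstack(b)])); print((q-[u-50,v-50]+.5)*4,(proj(w,s["tool_pos"])))
for g in(D["side"],f):
    m=(g["color"][150:175,243:262].max(2)<60); r=np.where(m)[0]+150; print("rows",r.min(),r.max(),r.mean())
E
```

```text
[0.46769993 0.05091215 0.15474807] [[1.0, -0.009, 0.005], [-0.009, -1.0, 0.002], [0.005, -0.002, -1.0]] [0.72851491 0.51924374 0.30068167]
[272.96729835 208.86951514]
[201.8691934  201.47806056] [276.53585589 245.35670814]
rows 155 166 160.64963503649636
rows 150 166 155.88976377952756
```

View pics/c2.png

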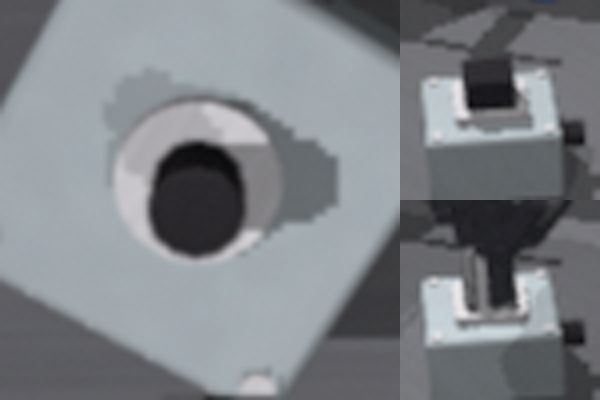

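The slim cap's top is centred at (197,210) in the crop against (202,201) predicted, so the target becomes about (0.4665, 0.055). The gripper hides the square button in this view, so I check that one at the end.

>>> carry_out([
  [[-0.0015,-0.004,0.03,0,-0.005,0,0],[0,0,0.03,0,0,0,0],[0,0,0.02,0,0,0,0],[0,0,0.005,0,0,0,0],[0,0,0,0,0,0,0]],
])

```text
t: 14.9
tool_pos: [0.471, 0.0598, 0.0676]
eef_rot: [[1.0, -0.005, 0.001], [-0.005, -1.0, 0.002], [0.001, -0.002, -1.0]]
wrist_force: [0.3, 0.1, 0.5]
width: -0.0002
```

>>> carry_out([
  [[-0.0045,0.005,0.002,0,0,0,0],[0,0,0.004,0,0,0,0],[0,0,0,0,0,0,0]],
])

```text
t: 15.28
tool_pos: [0.4674, 0.0552, 0.0628]
eef_rot: [[1.0, -0.004, 0.004], [-0.004, -1.0, 0.003], [0.004, -0.003, -1.0]]
wrist_force: [0.3, -0.5, 0.2]
width: -0.0002
```

>>> carry_out([
  [[-0.001,0,0.005,-0.003,-0.004,0,0],[0,0,0.0045,0,0,0,0],[0,0,0,0,0,0,0]],
])

```text
t: 15.65
tool_pos: [0.4666, 0.0553, 0.0531]
eef_rot: [[1.0, -0.005, 0.001], [-0.005, -1.0, 0.0], [0.001, -0.0, -1.0]]
wrist_force: [0.7, -0.1, 0.5]
width: 0.0
```

>>> carry_out([
  [[0,0,0.0015,0,0,0,0],[0,0,0,0,0,0,0]],
])

```text
t: 15.9
tool_pos: [0.4667, 0.0554, 0.0515]
eef_rot: [[1.0, -0.005, 0.001], [-0.005, -1.0, 0.0], [0.001, -0.0, -1.0]]
wrist_force: [0.6, 0.2, -0.2]
width: 0.0004
```

>>> carry_out([
  [[0,0,0.0015,0,0,0,0],[0,0,0,0,0,0,0]],
])

```text
t: 16.15
tool_pos: [0.4668, 0.0554, 0.0502]
eef_rot: [[1.0, -0.004, 0.001], [-0.004, -1.0, 0.0], [0.001, -0.0, -1.0]]
wrist_force: [-1.2, 0.6, 2.3]
width: 0.0001
```

>>> carry_out([
  [[0,0,0.0015,0,0,0,0],[0,0,0.0015,0,0,0,0],[0,0,0,0,0,0,0]],
])

```text
t: 16.52
tool_pos: [0.4669, 0.0554, 0.0473]
eef_rot: [[1.0, -0.004, 0.001], [-0.004, -1.0, 0.0], [0.001, -0.0, -1.0]]
wrist_force: [-0.8, 0.5, 3.5]
width: 0.0
```

>>> carry_out([
  [[0,0,0.0015,0,0,0,0],[0,0,0.0015,0,0,0,0],[0,0,0.0015,0,0,0,0],[0,0,0,0,0,0,0]],
])

```text
t: 17.02
tool_pos: [0.4669, 0.0554, 0.0425]
eef_rot: [[1.0, -0.004, 0.001], [-0.004, -1.0, 0.0], [0.001, -0.0, -1.0]]
wrist_force: [-0.6, 0.1, 3.5]
width: 0.0001
```

>>> carry_out([
  [[0,0,0.0015,0,0,0,0],[0,0,0.0015,0,0,0,0],[0,0,0.0015,0,0,0,0],[0,0,0,0,0,0,0]],
])

```text
t: 17.52
tool_pos: [0.4669, 0.0554, 0.0377]
eef_rot: [[1.0, -0.004, 0.001], [-0.004, -1.0, 0.0], [0.001, -0.0, -1.0]]
wrist_force: [-1.3, -0.4, 3.5]
width: -0.0
```

>>> carry_out([
  [[0,0,-0.01,0,0,0,0],[0,0,-0.03,0,0,0,0],[0,0,-0.05,0,0,0,0],[0,0,-0.05,0,0,0,0],[0,0,-0.05,0,0,0,0],[0,0,-0.05,0,0,0,0],[0,0,-0.03,0,0,0,0],[0,0,0,0,0,0,0],[0,0,0,0,0,0,0]],
])

```text
t: 18.65
tool_pos: [0.4651, 0.0543, 0.3202]
eef_rot: [[1.0, -0.005, 0.003], [-0.005, -1.0, 0.002], [0.003, -0.002, -1.0]]
wrist_force: [0.9, -0.7, -0.9]
width: -0.0001
```

```bash
python3 - <<'E'
from h import *
import pickle
D=pickle.load(open("d.pkl","rb"))
F={n:grab_frame(n) for n in("scene","side")};s=read_state();print(s["tool_pos"],s["wrist_force"])
S={"mushroom":((279,229),(331,209)),"square":((373,194),(252,160)),"slim":((291,191),(254,209)),"bar":((187,234),(365,276))}
T=[]
for n,pp in S.items():
    T.append(np.vstack([cv2.resize(G[c]["color"][v-30:v+40,u-35:u+35,::-1],(196,148)) for c,(u,v) in zip(("scene","side"),pp) for G in(D,F)]))
cv2.imwrite("pics/final.png",np.hstack(T))
for c in F:
    d=np.abs(F[c]["color"].astype(int)-D[c]["color"]).max(2)>60
    k,l,st,ce=cv2.connectedComponentsWithStats(d.astype(np.uint8))
    print(c,[(ce[i].round().tolist(),int(st[i,4])) for i in range(1,k) if st[i,4]>12])
E
```

```text
[0.46510195 0.05418002 0.31983932] [-0.23937461 -0.65668802 -0.81674361]
scene [([179.0, 55.0], 1309), ([221.0, 1.0], 14), ([291.0, 41.0], 2992), ([401.0, 34.0], 1879), ([222.0, 73.0], 168), ([214.0, 80.0], 26), ([233.0, 99.0], 95), ([204.0, 102.0], 93), ([173.0, 113.0], 299), ([219.0, 121.0], 104), ([255.0, 159.0], 1189), ([297.0, 147.0], 20), ([307.0, 150.0], 23), ([349.0, 151.0], 60), ([328.0, 155.0], 82), ([51.0, 180.0], 144), ([177.0, 174.0], 50), ([89.0, 188.0], 637), ([291.0, 189.0], 31), ([375.0, 191.0], 49), ([372.0, 202.0], 16), ([113.0, 242.0], 3520), ([273.0, 225.0], 30), ([286.0, 225.0], 18), ([174.0, 236.0], 77), ([280.0, 234.0], 62), ([267.0, 238.0], 33)]
side [([37.0, 41.0], 1716), ([52.0, 12.0], 98), ([257.0, 13.0], 88), ([223.0, 11.0], 18), ([259.0, 28.0], 21), ([237.0, 42.0], 232), ([250.0, 56.0], 51), ([251.0, 74.0], 270), ([56.0, 66.0], 15), ([234.0, 66.0], 39), ([252.0, 156.0], 26), ([8.0, 195.0], 815), ([105.0, 200.0], 67), ([332.0, 205.0], 82), ([253.0, 206.0], 37), ([130.0, 219.0], 294), ([142.0, 211.0], 13), ([330.0, 216.0], 58), ([342.0, 222.0], 29), ([70.0, 251.0], 52), ([157.0, 273.0], 235), ([358.0, 292.0], 357), ([94.0, 305.0], 140), ([108.0, 299.0], 14), ([7.0, 315.0], 445), ([131.0, 348.0], 14), ([22.0, 375.0], 307), ([16.0, 385.0], 108)]
```

View pics/final.png

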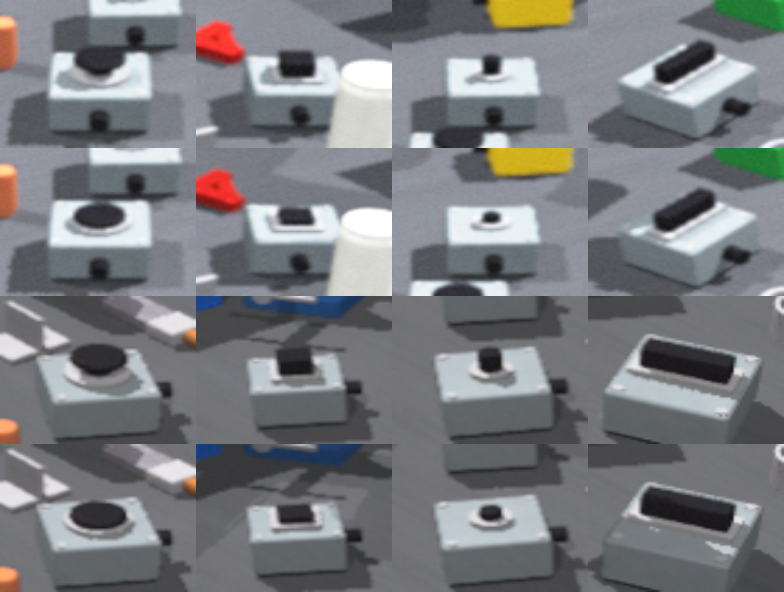

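All three buttons are well down, the bar is still up, and nothing has moved; the differences on the bar box are only the arm's shadow. I hand the job in.

```bash
python3 -c "
from rig import *
print(close_job())"
```

```text
the job is handed in; nothing more can be done
None
```

I pressed the mushroom, then the square, then the slim grey button with the closed fingertips, and handed the job in at about 18.8 s of the 51 s allowed. `close_job` gives no verdict.

- **Pressing:** each cap was pushed about 13 mm from first contact. Allowing for the rubber cushion, that is an estimated 11.5–12 mm of the 14 mm travel. The force I read, with the arm at rest between steps, stayed at about 3.5 N or less.
- **Last check:** before and after pictures from both fixed cameras show all three caps down near their collars. The bar button is still up. I saw no shift of the four boxes, and the image comparison showed nothing I took for moved objects, only the arm and its shadow. The arm ended clear of everything.
- **Disagreement:** the reported tool tip lies about 31 mm beyond where the fingertips really are. The pictures suggested it, and contact at a reported height of about 51 mm instead of 83 mm confirmed it. I therefore found each cap by force and did not rely on the reported height.

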